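# Nest the pudding moulds and pedal the press

### The job

Nest the two loose pudding moulds, one after the other, into the mould standing on the bed of the bench press, so that all three sit straight and fully home in one stack. Then push the press's pedal all the way down to its stop, hold it there for about a second so that the pad settles the stack, and let it spring back up. Leave the other things on the bench where they are.

Things in the scene. Friction and masses are not known exactly. Their poses are not given: they have to be found in the camera images.
- mould_base: Aluminium pudding mould standing on the press bed, one of three alike: open tapered cup 44 mm high, outside 28 mm at the foot to 52 mm at height 33 mm; there a shoulder steps out to a straight lip 62 mm across, up to the rim (58 mm inside). A nested mould's shoulder rests on the rim below, so it stands 11 mm higher. Origin: centre of its underside, z up.
- mould_a: Aluminium pudding mould like mould_base: 44 mm high, 28 mm across at the foot, 62 mm across the lip (heights 33 to 44 mm, the place to grip with the fingertips). Stands loose and upright on the bench. Origin: centre of its underside, z up its axis.
- mould_b: Aluminium pudding mould like mould_base: 44 mm high, 28 mm across at the foot, 62 mm across the lip (heights 33 to 44 mm, the place to grip with the fingertips). Stands loose and upright on the bench. Origin: centre of its underside, z up its axis.
- press: Grey bench press, fixed. Base plate 230 (x) x 270 (y) x 12 mm; gear housing 80 mm high along its far edge (local x 63 to 113). Bed at local x -40, y +65 mm; pedal at y -65. Behind the bed an upright arm (local x 70 to 115, 270 mm high) with a white pad is geared to the pedal and swings down onto the bed. Origin: centre of the underside; x away from the robot, z up.
- bed (a point): Centre of the bed's top face, 26 mm above the bench, where the first mould's foot stands; a locating ring 34 mm inside, 48 mm outside and 5 mm high surrounds that foot. Three nested moulds reach 92 mm above the bench. Axes as the press.
- pedal (a joint): Pedal angle in rad: 0 up at rest, growing as it is pressed, 0.45 at its stop, where the pedal is level. A spring returns it; holding it at the stop takes about 12 N at the tread.
- pedal_pad (a point): Point in the middle of the top of the pedal's black rubber tread (62 mm along x, 52 mm wide), 110 mm from the hinge towards the robot; 89 mm above the bench at rest and 42 mm at the stop. z is square to the tread.
- pedal_axis (a point): Middle of the pedal's hinge axis (along the press's y), 35 mm above the bench; the pedal reaches from here 140 mm towards the robot.
- bowl: White ceramic bowl, 86 mm across, 42 mm high, a bystander. Origin: centre of its underside.
- cutter: Plain steel pastry ring, open at both ends, 68 mm across, 30 mm high, a bystander. Origin: centre of its underside.
- brush: Red pastry brush, 190 mm long, lying on the bench, a bystander.
- scraper: White plastic dough scraper, 75 x 120 x 12 mm, lying on the bench, a bystander.
Things that resemble listed ones, but are neither listed nor needed, are in the scene too. Leave any brown or purple look-alike of the mould_a alone.

How it is judged:
By the outcome, as a careful person would: the job done as asked, in the order asked, and still so for the second after the job is handed in, with the robot touching nothing.
It also fails if it takes over 72 s, if anything falls off the work surface, if the arm or the gripper's body presses on something with over 40 N, if the wrist force passes 120 N, or if a joint passes its speed limit or range.

### The arm

A 7-joint arm with a two-finger parallel gripper is mounted at the origin on the work surface. World frame = base frame: x ahead of the robot, y to its left, z up, the work surface at z = 0. Lengths are in mm, angles in rad, forces in N, time in s.
With the tool pointing down it reaches from about 400 to 850 mm from the base axis. Payload 10.4 kg.
Tool frame: the origin (TCP) lies midway between the tips of the shut fingers; the grasp point (between the pads) lies behind it (ctrl.hold_point_z is the z of the grasp point in the tool frame, in mm); z points along the fingers, y is the line along which they close (so a half turn about z gives the same grasp; the last joint's range is limited). The gripper opens to 85 mm and grips with 20 to 120 N. Pads are 22 mm wide; open, the fingers measure 114 mm over their backs; the gripper's body (76 mm by 85 mm) begins 54 mm behind the grasp point. The pads swing forward as they close: fully open they stand 13 mm farther back than shut.
Start: joints at [-1.308, 0.332, -0.065, 1.46, 0.022, 1.35, -0.088], TCP at [176.189, 599.674, 231.338] pointing down, gripper open.
Joint ranges: [-2.6, 2.6], [-0.5, 2.12], [-1.47, 1.34], [0.16, 2.42], [-1.27, 4.41], [0.06, 2.06], [-2.6, 2.6]. Speed limits (rad/s): [2.22, 2.22, 2.79, 2.79, 3.14, 3.14, 3.14].

### API

Orientations are given as a unit quaternion [x, y, z, w].
In Python, from rig import ctrl gives the robot as it stands. The module is installed in compiled form; this text tells all that it offers.
- The arm moves only by the tool apply_moves, never from a script. Its argument "plan" is one flat list of numbers, 7 for each row, row after row: the shift along the tool's x, y, z in m, then the turn, a rotation vector about the tool's x, y, z in rad, then the opening, from 0 (shut) to 1 (fully open). A call has exactly 8 rows; each row is the pose to reach, as a shift and turn from the pose commanded when the call began, along the tool's axes at that moment; what a row does not reach only later rows make up. A row lasts 1/8 s, in which the tool goes at most 62.5 mm and 10.7 degrees, less where a joint would pass 70% of its speed; a pose out of reach is approached as far as the arm can. A call with a gripper value outside its range is refused whole. The fingers move at their own pace and stop on an object; the grip force is fixed at half the most. Time passes only in rows, so rows that repeat a pose let the fingers close, or fill a call up. It gives the time, the measured TCP pose, the force, the opening and the grip force at its end, in the units of the state.
- ctrl.get_state(): the state, without advancing time (a new reading comes with each control period).
- ctrl.camera(name): name is "scene" or "top" or "wrist"; returns the picture (384x512x3 uint8, red, green, blue); there is no depth.
- ctrl.camera_info(name): a dict with "camera_matrix" (3x3 intrinsics, pixels), "dist_coeffs" ([k1, k2, p1, p2, k3] as OpenCV has them; the pictures are not rectified), "xyz" and "attitude" of the camera in the world. Camera axes: x right, y down, z forward; pixel columns grow to the right and rows downward; lengths in mm; the calibration is good to about 2 mm. A picture is of the moment at which its call begins: read the wrist's pose just before it. camera_info takes no time and is no camera call; for the wrist camera it gives the pose at the moment of the call.
- ctrl.sign_off(): hands the job in; it is judged then, once.
The state is a dict: "clock": time; "joints": joint angles; "dq": joint speeds; "joint_efforts": joint torques, N m; "ee_pos": TCP position; "ee_rot": TCP orientation; "contact_force": force on the tool from outside, world axes, zero at the start; "moment": the same for the moment, N m; "width": finger opening in mm; "grasp_force": force on a finger pad.
Only numpy, scipy, OpenCV 4.12 (cv2) and the standard library are available. Lean on these libraries where they do the work, as an engineer would, in place of code of your own. Each camera call takes 0.05 s, during which the arm holds its last target. There are 200 camera calls.

## Working session

There is one attempt and no reset: what is moved stays moved. The work goes in short steps, Python scripts to look and compute and a tool call to move; the robot and the scene stay as the last step left them, time stands still between calls to the robot, and variables do not carry over. Pictures are saved under pics/ and viewed, at most 10 in all, crops included, and the job is handed in when it is done.

Besides the shell and the picture viewer there is one more tool, called as name(argument=value, ...) on one line, values as JSON. apply_moves: Moves the arm, as the interface text tells. Its arguments: {"type":"object","properties":{"plan":{"type":"array"}},"required":["plan"]}

```bash
mkdir -p pics
python3 - <<'E'
from rig import ctrl
import cv2,numpy as np
s=ctrl.get_state(); print({k:np.round(v,3).tolist() for k,v in s.items()}, ctrl.hold_point_z)
for n in("scene","top","wrist"):
    i=ctrl.camera_info(n); print(n,{k:np.round(v,3).tolist() for k,v in i.items()})
    im=ctrl.camera(n); cv2.imwrite(f"pics/{n}0.png",im[...,::-1])
a=cv2.imread("pics/scene0.png");b=cv2.imread("pics/top0.png")
E
```

```text
{'clock': 0.0, 'joints': [-1.308, 0.333, -0.065, 1.461, 0.022, 1.35, -0.088], 'dq': [-0.0, -0.001, 0.001, -0.0, -0.001, -0.001, -0.001], 'joint_efforts': [0.0, -62.547, 0.049, -39.159, 0.016, 0.01, -0.0], 'ee_pos': [176.106, 599.273, 230.511], 'ee_rot': [0.142, 0.99, -0.001, -0.0], 'contact_force': [-0.26, -0.908, 0.96], 'moment': [-0.025, 0.034, -0.031], 'grasp_force': 0.0, 'width': 85.582} -18.700000000000003
scene {'camera_matrix': [[353.014, 0.0, 255.298], [0.0, 353.014, 187.044], [0.0, 0.0, 1.0]], 'dist_coeffs': [-0.089, 0.0, 0.0, 0.0, 0.0], 'xyz': [1386.764, -265.863, 718.662], 'attitude': [0.699, 0.529, -0.297, -0.378]}
top {'camera_matrix': [[381.751, 0.0, 246.552], [0.0, 381.751, 189.3], [0.0, 0.0, 1.0]], 'dist_coeffs': [-0.071, 0.0, 0.0, 0.0, 0.0], 'xyz': [239.612, 5.927, 1101.545], 'attitude': [-0.7, 0.707, -0.075, 0.073]}
wrist {'camera_matrix': [[317.123, 0.0, 255.57], [0.0, 317.123, 193.376], [0.0, 0.0, 1.0]], 'dist_coeffs': [-0.067, 0.0, 0.0, 0.0, 0.0], 'xyz': [96.236, 623.182, 372.628], 'attitude': [0.79, 0.591, 0.099, 0.133]}
```

View pics/scene0.png

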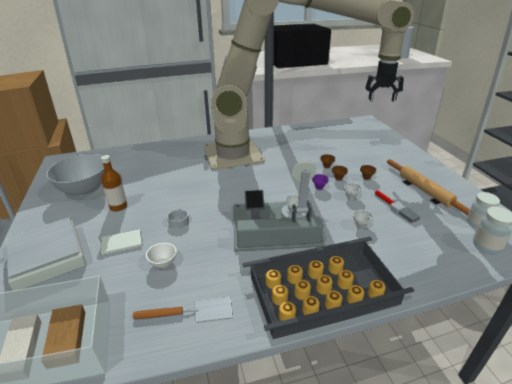

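View pics/top0.png

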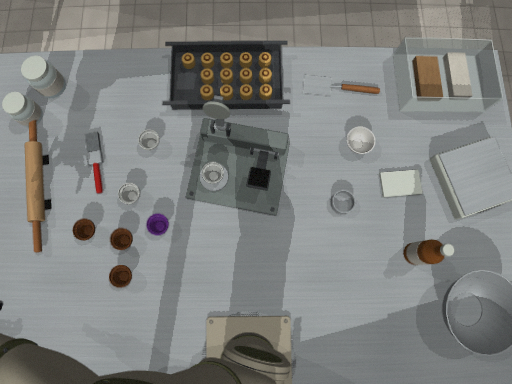

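The top view shows the loose moulds at about (129,194) and (149,141), the base mould on the press at (214,176), and the pedal tread at (259,178). The look-alikes are purple (158,224) and brown (84,230), (121,239), (120,276). In the scene view the moulds are at about (353,191) and (362,219).

```bash
cat > h.py <<'E'
from rig import ctrl
import cv2,numpy as np
from scipy.spatial.transform import Rotation as R
def ray(info,px):
    u=cv2.undistortPoints(np.array(px,float).reshape(-1,1,2),info["camera_matrix"],info["dist_coeffs"]).reshape(-1,2)
    d=np.c_[u,np.ones(len(u))]@R.from_quat(info["attitude"]).as_matrix().T
    return np.array(info["xyz"],float),d
def plane(info,px,z):
    o,d=ray(info,px); return o+d*((z-o[2])/d[:,2])[:,None]
def tri(obs):
    A=np.zeros((3,3));b=np.zeros(3);P=[]
    for i,p in obs:
        o,d=ray(i,[p]);d=d[0]/np.linalg.norm(d);M=np.eye(3)-np.outer(d,d);A+=M;b+=M@o;P.append((M,o))
    x=np.linalg.solve(A,b);return x,[round(float(np.linalg.norm(M@(x-o))),2) for M,o in P]
def proj(info,X):
    r=R.from_quat(info["attitude"]).inv();X=np.atleast_2d(X).astype(float)
    return cv2.projectPoints(X,r.as_rotvec(),-r.apply(info["xyz"]),np.array(info["camera_matrix"]),np.array(info["dist_coeffs"]))[0].reshape(-1,2)
E
python3 - <<'E'
from h import *
t=ctrl.camera_info("top")
for n,p in dict(a=(129,193),b=(149,140),base=(214,175),ped=(259,178)).items():
    print(n,plane(t,[p],dict(a=44,b=44,base=70,ped=89)[n]).round(1))
a=cv2.imread("pics/top0.png")[95:300,60:300];s=cv2.imread("pics/scene0.png")[145:265,225:395]
A=cv2.resize(a,None,fx=2.0,fy=2.0,interpolation=2);S=cv2.resize(s,None,fx=1.88,fy=1.88,interpolation=2)
A=cv2.resize(a,(480,410),interpolation=2);S=cv2.resize(s,(320,226),interpolation=2)
o=np.zeros((410,800,3),np.uint8);o[:,:480]=A;o[:226,480:]=S;cv2.imwrite("pics/m.png",o)
E
```

```text
a [[457.  335.8  44. ]]
b [[614.9 285.6  44. ]]
base [[500.6  91.8  70. ]]
ped [[486.2 -32.7  89. ]]
```

View pics/m.png

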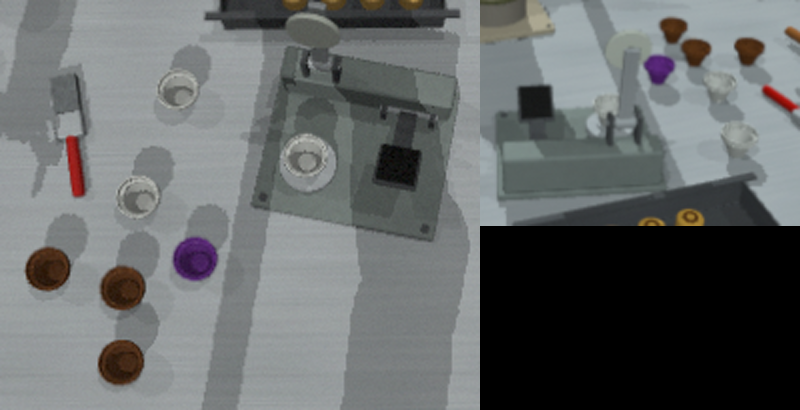

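The enlarged view confirms two loose aluminium moulds, at (129,193) and (149,140) in top-image pixels. The base mould is at (213.5,174.5), the purple and brown moulds are separate, and the press is yawed about -10.6°. I'm moving above mould A for wrist views.

apply_moves(plan=[-0.025,-0.012,0,0,0,0,1,-0.08,-0.04,0.005,0,0,0,1,-0.135,-0.068,0.01,0,0,0,1,-0.19,-0.096,0.015,0,0,0,1,-0.245,-0.124,0.02,0,0,0,1,-0.3,-0.152,0.025,0,0,0,1,-0.335,-0.17,0.03,0,0,0,1,-0.344,-0.1735,0.03,0,0,0,1])

```text
clock: 1.15
ee_pos: [459.2, 333.3, 200.8]
ee_rot: [0.145, 0.989, -0.001, 0.0]
contact_force: [-1.2, 0.6, -0.1]
width: 85.3
grasp_force: 0.0
```

```bash
cat > w.py <<'E'
from h import *
import sys,json
def snap(n):
    s=ctrl.get_state();i=ctrl.camera_info("wrist");im=ctrl.camera("wrist")
    cv2.imwrite(f"pics/{n}.png",im[...,::-1]);json.dump({k:np.array(v).tolist() for k,v in i.items()},open(f"pics/{n}.json","w"))
    print(np.round(s["ee_pos"],1),np.round(s["ee_rot"],4),np.round(s["contact_force"],1),s["width"],s["clock"]);return i,im
if __name__=="__main__": 
    i,im=snap(sys.argv[1])
    print(proj(i,[[457,336,44],[615,286,44],[500,92,70]]).round(0))
E
python3 w.py w1
```

```text
[459.2 333.3 200.8] [ 1.447e-01  9.895e-01 -7.000e-04  0.000e+00] [-1.2  0.6 -0.1] 85.26447739348872 1.15
[[258. 171.]
 [255. 310.]
 [ 47. 281.]]
```

View pics/w1.png

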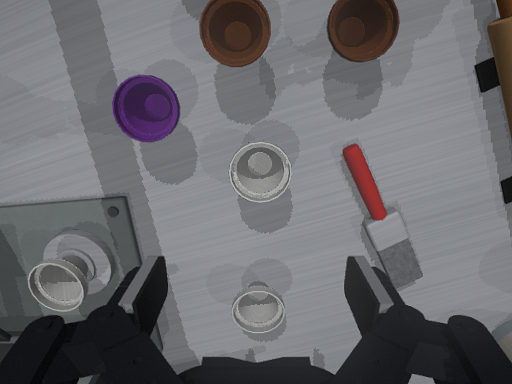

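The wrist view shows A at (260,172), B at (258,311), the base mould's rim at (58,285), purple at (147,107), and the browns along the top edge. Next I'm taking a second vantage point for triangulation.

apply_moves(plan=[-0.01,-0.02,0,0,0,0,1,-0.03,-0.05,0,0,0,0,1,-0.045,-0.08,0,0,0,0,1,-0.05,-0.09,0,0,0,0,1,-0.05,-0.095,0,0,0,0,1,-0.05,-0.095,0,0,0,0,1,-0.05,-0.095,0,0,0,0,1,-0.05,-0.095,0,0,0,0,1])

```text
clock: 2.2
ee_pos: [478.3, 231.7, 201.2]
ee_rot: [0.142, 0.99, 0.0, -0.0]
contact_force: [0.9, -1.2, -0.2]
width: 85.4
grasp_force: 0.0
```

```bash
cat > rim.py <<'E'
from h import *
import json
def load(n): 
    return {k:np.array(v) for k,v in json.load(open(f"pics/{n}.json")).items()},cv2.imread(f"pics/{n}.png")
def rim(im,c,r=45,v=175):
    """outer rim ellipse near pixel c: hull of bright, colourless blob"""
    h=cv2.cvtColor(im,cv2.COLOR_BGR2HSV);m=((h[...,2]>v)&(h[...,1]<30)).astype(np.uint8)
    k=np.zeros_like(m);cv2.circle(k,tuple(int(x) for x in c),r,1,-1);m&=k
    n,l,st,ce=cv2.connectedComponentsWithStats(m,connectivity=8)
    j=1+np.argmax(st[1:,4]);ys,xs=np.where(l==j)
    hu=cv2.convexHull(np.c_[xs,ys].astype(np.int32)).reshape(-1,2).astype(np.float32)
    return hu,cv2.fitEllipse(hu)
E
python3 w.py w2
python3 - <<'E'
from rim import *
for n in("w1","w2"):
    i,im=load(n)
    for k,X in dict(A=(457,336,44),B=(615,286,44),base=(501,92,70)).items():
        p=proj(i,X)[0]
        for v in (170,190,210):
            try: hu,e=rim(im,p,v=v); print(n,k,p.round(),v,np.round(e[0],1),np.round(e[1],1),round(e[2]),len(hu))
            except Exception as ex: print(n,k,p,v,"fail")
    print(cv2.cvtColor(im,cv2.COLOR_BGR2HSV)[[172,172,100],[230,290,300]] if n=="w1" else "")
E
```

```text
[478.3 231.7 201.2] [ 1.418e-01  9.899e-01  0.000e+00 -1.000e-04] [ 0.9 -1.2 -0.2] 85.37195220693104 2.2
[[356. 123.]
 [337. 275.]
 [124. 241.]]
w1 A [258. 171.] 170 [256.7 171.6] [55.3 57.7] 7 15
w1 A [257.56063078 171.1720026 ] 190 fail
w1 A [257.56063078 171.1720026 ] 210 fail
w1 B [255.04691532 310.24116385] 170 fail
w1 B [255.04691532 310.24116385] 190 fail
w1 B [255.04691532 310.24116385] 210 fail
w1 base [ 47.04122549 281.68966909] 170 fail
w1 base [ 47.04122549 281.68966909] 190 fail
w1 base [ 47.04122549 281.68966909] 210 fail
[[ 30   2 147]
 [ 45   3 176]
 [107  12 143]]
w2 A [356. 123.] 170 [335. 145.] [ 4.  18.5] 140 6
w2 A [355.84148015 122.81481604] 190 fail
w2 A [355.84148015 122.81481604] 210 fail
w2 B [337.18548197 275.1515935 ] 170 fail
w2 B [337.18548197 275.1515935 ] 190 fail
w2 B [337.18548197 275.1515935 ] 210 fail
w2 base [124.57358857 241.81752983] 170 fail
w2 base [124.57358857 241.81752983] 190 fail
w2 base [124.57358857 241.81752983] 210 fail
```

View pics/w2.png

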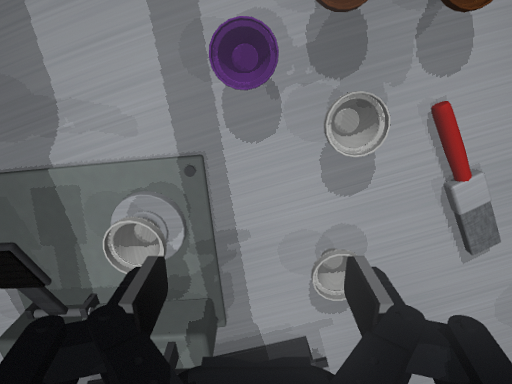

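A is fully visible at (358,124). The base rim at (134,245) and B at (343,275) are partly hidden by the fingers. I'll separate the neutral metal from the bluish bench by colour.

```bash
cat > rim.py <<'E'
from h import *
import json
from scipy.optimize import least_squares
def load(n): 
    return {k:np.array(v) for k,v in json.load(open(f"pics/{n}.json")).items()},cv2.imread(f"pics/{n}.png")
def mask(im,v=110):
    f=cv2.GaussianBlur(im,(3,3),0).astype(int)
    return ((f[...,0]-f[...,2]<5)&(f[...,1]-f[...,2]<6)&(f.max(2)>v)&(f[...,2]-f[...,0]<25)).astype(np.uint8)
def blob(im,c,r=40):
    m=mask(im);k=np.zeros_like(m);cv2.circle(k,tuple(int(round(x)) for x in c),r,1,-1);m&=k
    m=cv2.morphologyEx(m,cv2.MORPH_CLOSE,np.ones((3,3),np.uint8))
    n,l,st,_=cv2.connectedComponentsWithStats(m);j=1+np.argmax(st[1:,4])
    c=cv2.findContours((l==j).astype(np.uint8),cv2.RETR_EXTERNAL,cv2.CHAIN_APPROX_NONE)[0]
    return cv2.convexHull(max(c,key=len)).reshape(-1,2).astype(float)
def circ(i,px,z,R=None):
    """robust circle through the pixels cast to height z"""
    P=plane(i,px,z)[:,:2];c=P.mean(0)
    f=lambda q:np.hypot(P[:,0]-q[0],P[:,1]-q[1])-(q[2] if R is None else R)
    s=least_squares(f,[*c,31],loss="soft_l1",f_scale=.7);return s.x,np.median(abs(s.fun))
E
python3 - <<'E'
from rim import *
o=[]
for n in("w1","w2"):
    i,im=load(n);d=im.copy()
    for k,(X,p) in dict(A=((457,336,44),None),B=((615,286,44),None),base=((501,92,70),None)).items():
        p={"w1":dict(A=(260,172),B=(258,311),base=(58,285)),"w2":dict(A=(358,124),B=(335,275),base=(134,245))}[n][k]
        h=blob(im,p)
        for z in ((44,) if k!="base" else (70,)):
            s,r=circ(i,h,z);print(n,k,z,s.round(1),round(r,2),len(h), proj(i,[*s[:2],z]).round(1))
        for q in h: cv2.circle(d,tuple(int(x) for x in q),1,(0,0,255),-1)
    o.append(cv2.resize(d,(400,300)))
    o.append(cv2.resize(mask(im)*255,(400,300))[...,None].repeat(3,2))
cv2.imwrite("pics/d.png",np.vstack([np.hstack(o[:2]),np.hstack(o[2:])]))
E
```

```text
w1 A 44 [458.7 338.   31.4] 0.28 33 [[260.  172.3]]
w1 B 44 [616.1 289.2  33.1] 1.02 29 [[257.9 310.4]]
w1 base 70 [508.6  98.2  32.2] 1.22 28 [[ 55.4 286.3]]
w2 A 44 [458.8 336.7  31.5] 0.34 35 [[356.9 124.5]]
w2 B 44 [616.2 288.5  33.5] 0.98 22 [[339.6 275.4]]
w2 base 70 [509.7  99.   33.1] 0.62 24 [[134.6 247.7]]
```

View pics/d.png

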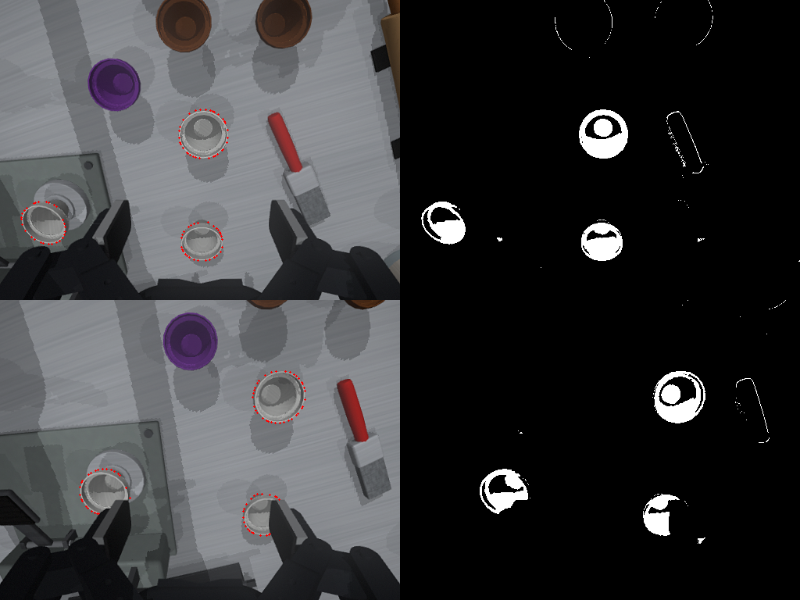

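A is at (458.7, 337.3) from both views, and its fitted radius of 31.4 mm at z=44 confirms the height. Going down on A.

apply_moves(plan=[0.015,0.03,0.01,0,0,0,1,0.032,0.064,0.03,0,0,0,1,0.045,0.088,0.055,0,0,0,1,0.0491,0.0962,0.085,0,0,0,1,0.0491,0.0962,0.115,0,0,0,1,0.0491,0.0962,0.145,0,0,0,1,0.0491,0.0962,0.17,0,0,0,1,0.0491,0.0962,0.1813,0,0,0,1])

```text
clock: 3.25
ee_pos: [457.9, 336.9, 18.6]
ee_rot: [0.142, 0.99, -0.001, -0.001]
contact_force: [-0.2, 1.3, -0.1]
width: 85.7
grasp_force: 0.0
```

Run:
```python
from rim import *
i1,_=load("w1");i2,_=load("w2")
print("A",tri([(i1,(260,172.3)),(i2,(356.9,124.5))]));print("B",tri([(i1,(257.9,310.4)),(i2,(339.6,275.4))]));print("base",tri([(i1,(55.4,286.3)),(i2,(134.6,247.7))]))
t=ctrl.camera_info("top");s=ctrl.camera_info("scene")
print(ctrl.hold_point_z,ctrl.get_state()["contact_force"])
```

```text
A (array([459.65468213, 337.69657283,  40.31002418]), [0.09, 0.09])
B (array([617.37215388, 288.71825514,  42.37031378]), [0.06, 0.06])
base (array([508.08957716, 100.33858353,  72.37914883]), [0.6, 0.6])
-18.700000000000003 [-0.17663704  1.29297052 -0.07725424]
```

apply_moves(plan=[0,0,0,0,0,0,0.6,0,0,0,0,0,0,0.4,0,0,0,0,0,0,0.2,0,0,0,0,0,0,0,0,0,0,0,0,0,0,0,0,0,0,0,0,0,0,0,-0.005,0,0,0,0,0,0,-0.02,0,0,0,0])

```text
clock: 4.25
ee_pos: [457.9, 336.7, 40.0]
ee_rot: [0.142, 0.99, -0.001, -0.001]
contact_force: [-0.6, -0.2, -0.4]
width: 58.7
grasp_force: 64.4
```

apply_moves(plan=[0,0,-0.04,0,0,0,0,-0.008,-0.015,-0.085,0,0,0,0,-0.027,-0.05,-0.12,0,0,0,0,-0.053,-0.1,-0.145,0,0,0,0,-0.08,-0.15,-0.16,0,0,0,0,-0.104,-0.195,-0.16,0,0,0,0,-0.113,-0.21,-0.16,0,0,0,0,-0.115,-0.2143,-0.16,0,0,0,0])

```text
clock: 5.25
ee_pos: [508.5, 98.6, 200.5]
ee_rot: [0.143, 0.99, 0.0, 0.0]
contact_force: [1.0, 0.8, -0.3]
width: 59.1
grasp_force: 64.7
```

```bash
python3 w.py w3
python3 - <<'E'
from rim import *
i,im=load("w3");p=(256,185)
h=blob(im,p,50);s,r=circ(i,h,70);print(s.round(1),r,proj(i,[*s[:2],70]).round(1))
E
```

```text
[508.5  98.6 200.5] [1.430e-01 9.897e-01 3.000e-04 1.000e-04] [ 1.   0.8 -0.3] 59.12398231072792 5.25
[[490.  51.]
 [454. 219.]
 [245. 175.]]
[520.9  95.6  40.4] 0.7120892260985983 [[255.9 195.3]]
```

View pics/w3.png

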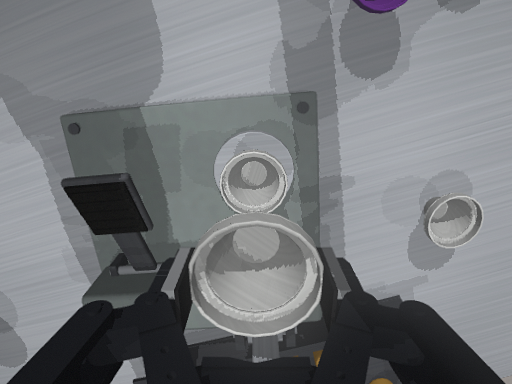

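The base rim is at (253,182), B at (454,221), and the held mould looks upright at (256,272). I'll refine the base, B and the held mould offset.

```bash
cat >> rim.py <<'E'
def blob2(im,c,r,keep):
    """outer edge points of neutral blob within r of c, by angle; keep(px)->bool drops occluded ones"""
    m=mask(im);pts=[]
    for a in np.deg2rad(np.arange(0,360,6)):
        rr=np.arange(0,r,.5);q=np.array(c)+rr[:,None]*[np.cos(a),np.sin(a)];q=q[(q[:,0]<511)&(q[:,1]<383)]
        v=m[q[:,1].round().astype(int),q[:,0].round().astype(int)];
        if v.any():
            e=q[np.where(v)[0][-1]]
            if keep(e): pts.append(e)
    return np.array(pts)
E
python3 - <<'E'
from rim import *
i,im=load("w3");st=ctrl.get_state()
h=blob2(im,(253.5,182),40,lambda e:e[1]<200)
for z in(66,70,74):
    print("base",z,[x.round(1) if hasattr(x,'round') else x for x in circ(i,h,z)], circ(i,h,z,31)[0][:2].round(1))
h=blob2(im,(454,220),36,lambda e:e[0]>440 or e[1]>228)
s,r=circ(i,h,44);print("B",s.round(1),r)
h=blob2(im,(256,270),75,lambda e:(e[1]<245 and e[1]>225) or (e[1]>310 and e[1]<336))
zt=200.5+25.4
print("held pts",h.round().tolist())
for z in(222,226,230): print("held",z,circ(i,h,z)[0].round(1),circ(i,h,z,31)[0][:2].round(1),circ(i,h,z)[1])
E
```

```text
base 66 [array([510.6,  96.2,  31.2]), np.float64(0.4)] [510.4  96.3]
base 70 [array([509.5,  96.6,  30.8]), np.float64(0.4)] [509.7  96.5]
base 74 [array([508.3,  96.9,  30.3]), np.float64(0.4)] [508.9  96.8]
B [617.6 286.   32.2] 0.6857023872613688
held pts [[313.0, 311.0], [308.0, 317.0], [302.0, 321.0], [296.0, 325.0], [290.0, 328.0], [283.0, 332.0], [277.0, 334.0], [270.0, 335.0], [242.0, 335.0], [235.0, 334.0], [228.0, 332.0], [222.0, 330.0], [215.0, 326.0], [210.0, 321.0], [204.0, 317.0], [199.0, 312.0], [196.0, 243.0], [200.0, 238.0], [205.0, 233.0], [210.0, 228.0], [302.0, 228.0], [306.0, 234.0], [311.0, 238.0], [313.0, 245.0]]
held 222 [508.3  98.8  31.9] [509.   98.6] 0.17987547335449428
held 226 [505.6  99.5  30.9] [505.6  99.6] 0.17311689695741173
held 230 [503.  100.3  29.8] [502.1 100.6] 0.16634355743339313
```

Run:
```python
from rim import *
t={k:np.array(v) for k,v in ctrl.camera_info("top").items()};im=cv2.imread("pics/top0.png")
for n,c,z,k in(("A",(129,193.5),44,lambda e:1),("B",(149,140),44,lambda e:1),("base",(213.5,174),70,lambda e:e[1]<176)):
    h=blob2(im,c,15,k);s,r=circ(t,h,z);print(n,s.round(1),round(r,2),len(h),proj(t,[*s[:2],z]).round(1), circ(t,h,z,31.4)[0][:2].round(1))
i3,im3=load("w3");i2,im2=load("w2");i1,im1=load("w1")
for i,im,c,k in((i3,im3,(253.5,182),lambda e:e[1]<200),(i2,im2,(134,245),lambda e:e[0]<140),(i1,im1,(58,285),lambda e:e[0]<60 or e[1]<280)):
    h=blob2(im,c,40,k)
    for z in(66,70,74): print("base",z,circ(i,h,z)[0].round(1),circ(i,h,z,31.4)[0][:2].round(1),round(circ(i,h,z)[1],2))
```

```text
A [457.5 337.2  34.8] 1.13 60 [[128.5 192.8]] [456.6 336.3]
B [618.1 287.1  35.4] 1.17 60 [[148.5 139. ]] [616.6 287. ]
base [508.   96.1  33.3] 1.06 33 [[212.5 172.5]] [510.   96.7]
base 66 [510.6  96.2  31.2] [510.8  96.1] 0.42
base 70 [509.5  96.6  30.8] [510.1  96.4] 0.41
base 74 [508.3  96.9  30.3] [509.4  96.7] 0.41
base 66 [510.7  95.9  32.5] [510.1  94.7] 1.03
base 70 [509.1  98.2  32. ] [508.7  97.5] 1.02
base 74 [507.5 100.5  31.6] [507.4 100.3] 1.01
base 66 [511.4  96.3  34. ] [510.7  93.5] 1.12
base 70 [509.5 100.   33.5] [509.   97.7] 1.11
base 74 [507.6 103.8  33. ] [507.2 102. ] 1.1
```

The base rim is at (509.6, 96.6, 70), and all views agree. Lowering the first mould into it.

apply_moves(plan=[-0.0016,-0.0017,0.02,0,0,0,0,-0.0016,-0.0017,0.05,0,0,0,0,-0.0016,-0.0017,0.08,0,0,0,0,-0.0016,-0.0017,0.1,0,0,0,0,-0.0016,-0.0017,0.112,0,0,0,0,-0.0016,-0.0017,0.12,0,0,0,0,-0.0016,-0.0017,0.126,0,0,0,0,-0.0016,-0.0017,0.13,0,0,0,0])

```text
clock: 6.3
ee_pos: [509.7, 97.2, 70.1]
ee_rot: [0.142, 0.99, 0.0, 0.0]
contact_force: [-0.9, -0.1, -0.4]
width: 59.1
grasp_force: 64.7
```

apply_moves(plan=[0,0,0,0,0,0,0,0,0,0.001,0,0,0,0,0,0,0.002,0,0,0,0,0,0,0.003,0,0,0,0,0,0,0.004,0,0,0,0,0,0,0.005,0,0,0,0,0,0,0.005,0,0,0,0,0,0,0.005,0,0,0,0])

```text
clock: 7.3
ee_pos: [509.6, 96.9, 65.2]
ee_rot: [0.142, 0.99, 0.0, 0.0]
contact_force: [-0.5, -1.9, 3.0]
width: 58.9
grasp_force: 66.4
```

apply_moves(plan=[0,0,0.0005,0,0,0,0,0,0,0.001,0,0,0,0,0,0,0.0015,0,0,0,0,0,0,0.002,0,0,0,0,0,0,0.0025,0,0,0,0,0,0,0.003,0,0,0,0,0,0,0.003,0,0,0,0,0,0,0.003,0,0,0,0])

```text
clock: 8.3
ee_pos: [510.3, 94.9, 63.5]
ee_rot: [0.143, 0.99, -0.001, 0.001]
contact_force: [-6.0, -9.2, 20.4]
width: 59.1
grasp_force: 72.8
```

Run:
```python
from h import *
s=ctrl.get_state();print(np.round(s["contact_force"],1),np.round(s["moment"],2),np.round(s["ee_pos"],1))
w=ctrl.camera("wrist")[...,::-1];c=ctrl.camera("scene")[...,::-1][160:250,225:345]
o=np.zeros((384,800,3),np.uint8);o[:,:400]=cv2.resize(w,(400,300))[:300].repeat(1,0) if 0 else np.pad(cv2.resize(w,(400,300)),((0,84),(0,0),(0,0)));o[:300,400:]=cv2.resize(c,(400,300),interpolation=2)
cv2.imwrite("pics/e.png",o)
```

```text
[-6.  -9.2 20.4] [-2.67  1.41 -0.07] [510.3  94.9  63.5]
```

View pics/e.png

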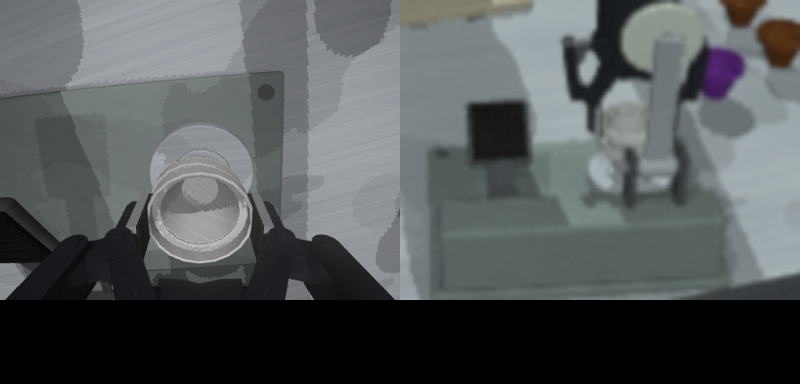

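The mould is well inside the base. The reaction at TCP z=63.5 looks like the fingertips touching the base rim, so I'm backing off slightly and releasing so it drops home.

apply_moves(plan=[0,0,-0.003,0,0,0,0,0,0,-0.003,0,0,0,0,0,0,-0.003,0,0,0,0.8,0,0,-0.003,0,0,0,1,0,0,-0.003,0,0,0,1,0,0,-0.003,0,0,0,1,0,0,-0.003,0,0,0,1,0,0,-0.01,0,0,0,1])

```text
clock: 9.4
ee_pos: [509.2, 97.0, 71.9]
ee_rot: [0.142, 0.99, -0.0, -0.0]
contact_force: [-0.6, 0.2, -1.1]
width: 85.6
grasp_force: 0.0
```

apply_moves(plan=[0,0,-0.03,0,0,0,1,0,0,-0.07,0,0,0,1,0,0,-0.11,0,0,0,1,0,0,-0.128,0,0,0,1,0,0,-0.13,0,0,0,1,0,0,-0.13,0,0,0,1,0,0,-0.13,0,0,0,1,0,0,-0.13,0,0,0,1])

```text
clock: 10.4
ee_pos: [509.2, 96.9, 201.3]
ee_rot: [0.142, 0.99, -0.0, -0.001]
contact_force: [0.5, -0.1, 0.2]
width: 85.5
grasp_force: 0.0
```

```bash
python3 w.py w4
python3 - <<'E'
from rim import *
im=cv2.imread("pics/w4.png")
c=ctrl.camera("scene")[...,::-1][160:250,225:345]
cv2.imwrite("pics/f.png",np.hstack([cv2.resize(im[90:270,160:400],(400,300),interpolation=2),cv2.resize(c,(400,300),interpolation=2)]))
E
```

```text
[509.2  96.9 201.3] [ 1.424e-01  9.898e-01 -3.000e-04 -5.000e-04] [ 0.5 -0.1  0.2] 85.5079406248274 10.4
[[492.  50.]
 [455. 219.]
 [247. 174.]]
```

View pics/f.png

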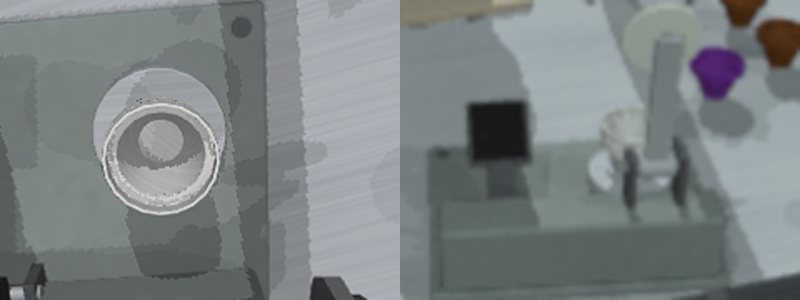

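The mould has dropped in: rim at about (256,185) in full wrist pixels, with concentric rings and foot visible. I'll check its level and height numerically.

Run:
```python
from rim import *
i,im=load("w4")
c=(256.5,185)
h=blob2(im,c,42,lambda e:1)
for z in(76,81,86): print("rim",z,circ(i,h,z)[0].round(1),round(circ(i,h,z)[1],2),circ(i,h,z,31.4)[0][:2].round(1))
print(proj(i,[509.6,96.5,81]),cv2.fitEllipse(h.astype(np.float32)))
h=blob2(im,(454,220),36,lambda e:1)
print("B",circ(i,h,44))
# foot disc inside: print predicted pixel
print("foot pred",proj(i,[509.6,96.5,39]).round(1))
```

```text
rim 76 [510.5  97.3  32.1] 0.59 [510.6  97.1]
rim 81 [509.   97.7  31.5] 0.58 [509.   97.7]
rim 86 [507.4  98.2  30.9] 0.57 [507.3  98.2]
[[255.11626175 186.0969773 ]] ((256.16107177734375, 183.68841552734375), (70.08304595947266, 72.07756805419922), 142.10150146484375)
B (array([616.4421262 , 285.26639246,  32.98430056]), np.float64(0.9817232622412391))
foot pred [[255.2 173.2]]
```

Radius 31.5 mm at z=81 and the foot is where predicted, so A is home and upright. Now to B.

apply_moves(plan=[0,0.025,0,0,0,0,1,0,0.07,0,0,0,0,1,-0.01,0.12,0,0,0,0,1,-0.03,0.165,0,0,0,0,1,-0.045,0.2,0,0,0,0,1,-0.05,0.2127,0,0,0,0,1,-0.05,0.2127,0,0,0,0,1,-0.05,0.2127,0,0,0,0,1])

```text
clock: 11.5
ee_pos: [617.1, 286.9, 201.8]
ee_rot: [0.142, 0.99, -0.0, -0.0]
contact_force: [-0.5, 0.2, -0.0]
width: 85.7
grasp_force: 0.0
```

```bash
python3 w.py w5
python3 - <<'E'
from rim import *
i,im=load("w5");c=proj(i,[617,287,44])[0];h=blob2(im,c,40,lambda e:1);e=cv2.fitEllipse(h.astype(np.float32));h=blob2(im,e[0],40,lambda e:1)
for z in (40,44,48): print(z,circ(i,h,z)[0].round(1),round(circ(i,h,z)[1],2),circ(i,h,z,31.4)[0][:2].round(1))
s=circ(i,h,44)[0];px=proj(i,[*s[:2],44])[0]
i1,_=load("w1");print(tri([(i,px),(i1,(257.9,310.4))]))
i3,_=load("w3");print(tri([(i,px),(i3,proj(i3,[617.6,286,44])[0])]))
E
```

```text
[617.1 286.9 201.8] [ 1.425e-01  9.898e-01 -1.000e-04 -2.000e-04] [-0.5  0.2 -0. ] 85.71493929468241 11.5
[[258. -19.]
 [254. 172.]
 [  7. 120.]]
40 [619.9 287.9  31.5] 0.51 [619.9 287.9]
44 [618.8 288.2  31.1] 0.51 [618.8 288.3]
48 [617.7 288.5  30.7] 0.5 [617.8 288.6]
(array([620.24231406, 287.88648352,  38.84046117]), [0.03, 0.03])
(array([619.82896433, 287.96604636,  40.43261973]), [0.03, 0.03])
```

apply_moves(plan=[-0.0013,0.0017,0.02,0,0,0,1,-0.0013,0.0017,0.06,0,0,0,1,-0.0013,0.0017,0.1,0,0,0,1,-0.0013,0.0017,0.13,0,0,0,1,-0.0013,0.0017,0.155,0,0,0,1,-0.0013,0.0017,0.17,0,0,0,1,-0.0013,0.0017,0.1745,0,0,0,1,-0.0013,0.0017,0.1745,0,0,0,1])

```text
clock: 12.55
ee_pos: [619.4, 288.3, 27.9]
ee_rot: [0.142, 0.99, 0.0, 0.0]
contact_force: [-0.6, 0.5, 0.7]
width: 85.4
grasp_force: 0.0
```

apply_moves(plan=[0,0,0,0,0,0,0.6,0,0,0,0,0,0,0.4,0,0,0,0,0,0,0.2,0,0,0,0,0,0,0,0,0,0,0,0,0,0,0,0,0,0,0,0,0,0,0,0,0,0,0,0,0,0,0,0,0,0,0])

```text
clock: 13.55
ee_pos: [620.2, 288.7, 29.4]
ee_rot: [0.142, 0.99, 0.001, 0.001]
contact_force: [-1.5, -1.0, 7.5]
width: 59.2
grasp_force: 64.4
```

apply_moves(plan=[0,0,-0.03,0,0,0,0,0,0,-0.08,0,0,0,0,0.01,-0.025,-0.13,0,0,0,0,0.03,-0.07,-0.16,0,0,0,0,0.046,-0.125,-0.172,0,0,0,0,0.052,-0.175,-0.172,0,0,0,0,0.052,-0.207,-0.172,0,0,0,0,0.052,-0.2146,-0.172,0,0,0,0])

```text
clock: 14.55
ee_pos: [508.6, 94.9, 200.4]
ee_rot: [0.144, 0.99, 0.001, 0.001]
contact_force: [-0.6, 0.5, -0.6]
width: 59.4
grasp_force: 64.9
```

```bash
python3 w.py w6
python3 - <<'E'
from rim import *
i,im=load("w6");zt=ctrl.get_state()["ee_pos"][2]
h=blob2(im,(256,270),75,lambda e:(e[1]<245 and e[1]>225) or (e[1]>310 and e[1]<336))
for z in(zt+13,zt+15,zt+17,zt+19): print("held",round(z-zt,1),circ(i,h,z)[0].round(1),round(circ(i,h,z)[1],2))
h=blob2(im,(256,183),40,lambda e:e[1]<190)
print("rim2",circ(i,h,81)[0].round(1),circ(i,h,81,31.4)[0].round(1))
E
```

```text
[508.6  94.9 200.4] [1.439e-01 9.896e-01 5.000e-04 6.000e-04] [-0.6  0.5 -0.6] 59.3825787739187 14.55
[[494.  49.]
 [457. 218.]
 [249. 174.]]
held 13.0 [508.8  95.1  31.7] 0.29
held 15.0 [507.6  95.5  31.2] 0.29
held 17.0 [506.3  95.8  30.8] 0.28
held 19.0 [505.1  96.2  30.3] 0.28
rim2 [506.6  97.9  30. ] [508.3  97.5  31. ]
```

View pics/w6.png

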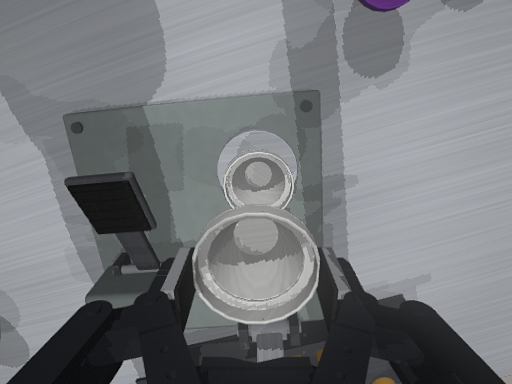

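The view shows the second mould's rim at (259,182) and the held mould upright between the fingers at (256,265). Lowering it.

apply_moves(plan=[-0.0012,0.0,0.02,0,0,0,0,-0.0012,0.0,0.05,0,0,0,0,-0.0012,0.0,0.075,0,0,0,0,-0.0012,0.0,0.09,0,0,0,0,-0.0012,0.0,0.1,0,0,0,0,-0.0012,0.0,0.106,0,0,0,0,-0.0012,0.0,0.11,0,0,0,0,-0.0012,0.0,0.112,0,0,0,0])

```text
clock: 15.6
ee_pos: [510.2, 96.8, 87.7]
ee_rot: [0.142, 0.99, 0.0, 0.0]
contact_force: [-0.6, -1.5, -0.9]
width: 59.0
grasp_force: 64.9
```

apply_moves(plan=[0,0,0.001,0,0,0,0,0,0,0.002,0,0,0,0,0,0,0.003,0,0,0,0,0,0,0.004,0,0,0,0,0,0,0.005,0,0,0,0,0,0,0.006,0,0,0,0,0,0,0.006,0,0,0,0,0,0,0.006,0,0,0,0])

```text
clock: 16.6
ee_pos: [509.9, 96.7, 81.5]
ee_rot: [0.142, 0.99, 0.0, 0.0]
contact_force: [0.3, -0.2, 0.4]
width: 59.1
grasp_force: 64.9
```

apply_moves(plan=[0,0,0.0005,0,0,0,0,0,0,0.001,0,0,0,0,0,0,0.0015,0,0,0,0,0,0,0.002,0,0,0,0,0,0,0.0025,0,0,0,0,0,0,0.003,0,0,0,0,0,0,0.003,0,0,0,0,0,0,0.003,0,0,0,0])

```text
clock: 17.6
ee_pos: [509.9, 96.7, 78.5]
ee_rot: [0.142, 0.99, 0.0, -0.0]
contact_force: [-0.5, 0.6, -0.7]
width: 59.5
grasp_force: 64.9
```

apply_moves(plan=[0,0,0.0005,0,0,0,0,0,0,0.001,0,0,0,0,0,0,0.0015,0,0,0,0,0,0,0.0015,0,0,0,0,0,0,0.0015,0,0,0,0.7,0,0,0.0015,0,0,0,1,0,0,0.0015,0,0,0,1,0,0,0.0015,0,0,0,1])

```text
clock: 18.6
ee_pos: [509.8, 96.7, 76.9]
ee_rot: [0.142, 0.99, -0.0, -0.0]
contact_force: [0.8, 0.1, -0.2]
width: 85.4
grasp_force: 0.0
```

apply_moves(plan=[0,0,-0.015,0,0,0,1,0,0,-0.05,0,0,0,1,0,0,-0.09,0,0,0,1,0,0,-0.118,0,0,0,1,0,0,-0.125,0,0,0,1,0,0,-0.125,0,0,0,1,0,0,-0.125,0,0,0,1,0,0,-0.125,0,0,0,1])

```text
clock: 19.6
ee_pos: [509.5, 96.5, 201.1]
ee_rot: [0.142, 0.99, -0.0, -0.001]
contact_force: [0.1, 0.5, -0.3]
width: 85.4
grasp_force: 0.0
```

```bash
python3 w.py w7
python3 - <<'E'
from rim import *
i,im=load("w7");c=proj(i,[509.5,97,92])[0];h=blob2(im,c,44,lambda e:1);e=cv2.fitEllipse(h.astype(np.float32));h=blob2(im,e[0],44,lambda e:1)
for z in(84,88,92,96): print("rim3",z,circ(i,h,z)[0].round(1),round(circ(i,h,z)[1],2))
# foot disc: bright neutral component near predicted foot centre
g=cv2.cvtColor(im,cv2.COLOR_BGR2GRAY);f=proj(i,[509.5,97,50])[0];print("foot pred",f.round(1))
x,y=f.round().astype(int);roi=g[y-22:y+23,x-22:x+23]
t,b=cv2.threshold(roi,0,1,cv2.THRESH_OTSU);n,l,st,ce=cv2.connectedComponentsWithStats(b.astype(np.uint8));k=l[22,22];print(t,k,st[k],ce[k]-22)
# pedal tread: dark blob
m=((g<60)).astype(np.uint8);P=proj(i,[486,-33,89])[0];print("ped pred",P)
n,l,st,ce=cv2.connectedComponentsWithStats(m)
for j in range(1,n):
    if st[j,4]>300: print("dark",st[j],ce[j].round(1))
t=ctrl.camera_info("top");s=ctrl.camera_info("scene");print("pred scene ped",proj(s,[486,-33,89]),"top",proj(t,[486,-33,89]))
for n in("top0","scene0"):
    g=cv2.cvtColor(cv2.imread(f"pics/{n}.png"),cv2.COLOR_BGR2GRAY);m=(g<45).astype(np.uint8);n_,l,st,ce=cv2.connectedComponentsWithStats(m)
    for j in range(1,n_):
        if 150<st[j,4]<900: print(n,st[j],ce[j].round(1))
E
```

```text
[509.5  96.5 201.1] [ 1.424e-01  9.898e-01 -4.000e-04 -7.000e-04] [ 0.1  0.5 -0.3] 85.39571966571175 19.6
[[492.  50.]
 [456. 218.]
 [248. 174.]]
rim3 84 [510.6  97.   33.1] 0.89
rim3 88 [509.3  97.4  32.6] 0.87
rim3 92 [508.1  97.7  32.1] 0.86
rim3 96 [506.8  98.1  31.6] 0.85
foot pred [256.  175.8]
139.0 2 [  9  10  27  26 524] [0.4389313  0.12977099]
ped pred [105.29343298 203.91213345]
dark [    0   171   512   213 34405] [239.2 328.9]
pred scene ped [[254.36756737 196.51386245]] top [[259.12378456 178.05742593]]
top0 [225 103  45   6 217] [247.5 105.8]
top0 [248 167  22  21 362] [258.6 177. ]
top0 [ 73 223  20  16 166] [ 81.4 230.6]
top0 [111 234  19  14 157] [119.6 240.4]
top0 [110 270  20  16 166] [118.5 277.8]
top0 [  0 339  37  18 208] [ 13.2 344.4]
top0 [235 346  47  16 356] [257.7 353.6]
top0 [ 93 378  60   6 252] [120.5 381.1]
scene0 [366  62  37  38 571] [385.1  77.8]
scene0 [246 191  17  17 266] [254.  198.9]
scene0 [363 244  38  47 423] [380.6 269.1]
```

The foot disc matches the upright prediction within half a pixel. I'm moving over the pedal with the gripper shutting. From there I'll re-measure the stack height by parallax and the pedal pad.

apply_moves(plan=[0,-0.015,0,0,0,0,1,-0.002,-0.05,0,0,0,0,0.8,-0.005,-0.09,0,0,0,0,0.5,-0.0076,-0.12,0,0,0,0,0.2,-0.0076,-0.1307,0,0,0,0,0,-0.0076,-0.1307,0,0,0,0,0,-0.0076,-0.1307,0,0,0,0,0,-0.0076,-0.1307,0,0,0,0,0])

```text
clock: 20.65
ee_pos: [480.5, -29.8, 201.9]
ee_rot: [0.142, 0.99, 0.0, -0.0]
contact_force: [0.4, -0.1, 0.8]
width: 0.3
grasp_force: 0.0
```

```bash
python3 w.py w8
python3 - <<'E'
from rim import *
i7,im7=load("w7");i,im=load("w8")
def rimfit(i,im,z,X=(509,97)):
    c=proj(i,[*X,z])[0]
    for _ in range(2):
        h=blob2(im,c,46,lambda e:1);e=cv2.fitEllipse(h.astype(np.float32));c=e[0]
    return h,e
h7,_=rimfit(i7,im7,92);h8,e8=rimfit(i,im,92)
print("ell8",np.round(e8[0],1),np.round(e8[1],1))
for z in(80,84,88,92,96,100): print(z,circ(i7,h7,z)[0].round(1),circ(i,h8,z)[0].round(1),round(circ(i,h8,z)[1],2))
t=ctrl.camera_info("top");s=ctrl.camera_info("scene");print("pad",tri([(t,(258.6,177)),(s,(254,198.9))]))
g=cv2.cvtColor(im,cv2.COLOR_BGR2GRAY);p=proj(i,[486,-33,89])[0];print("pad pred px",p)
n,l,st,ce=cv2.connectedComponentsWithStats((g<60).astype(np.uint8));x,y=p.round().astype(int);k=l[y,x];print(k,st[k],ce[k].round(1))
E
```

```text
[480.5 -29.8 201.9] [ 1.416e-01  9.899e-01  0.000e+00 -1.000e-04] [ 0.4 -0.1  0.8] 0.30195402527624954 20.65
[[609.  52.]
 [564. 210.]
 [392. 165.]]
ell8 [402.8 176.5] [74.5 83. ]
80 [511.8  96.8  33.7] [511.5  97.4  35.9] 2.08
84 [510.5  97.2  33.2] [509.8  95.8  35.4] 2.05
88 [509.3  97.6  32.7] [508.2  94.2  34.8] 2.02
92 [508.   97.9  32.1] [506.5  92.7  34.3] 1.99
96 [506.8  98.3  31.6] [504.8  91.1  33.7] 1.96
100 [505.5  98.6  31.1] [503.1  89.5  33.2] 1.93
pad (array([490.10515872, -33.58514719,  82.7137591 ]), [1.78, 1.78])
pad pred px [253.58524881 194.91497656]
11 [ 221  170   66   56 3219] [255.2 197. ]
```

Run:
```python
from rim import *
for n,z0,keeps in(("w7",92,(lambda e:1,lambda e:e[1]>184)),("w4",81,(lambda e:1,lambda e:e[1]>184)),("w8",92,(lambda e:e[0]>405,lambda e:e[0]>420))):
    i,im=load(n);c=(402.8,176.5) if n=="w8" else (256,185)
    for k in keeps:
        h=blob2(im,c,46,k);print(n,len(h),[(z,circ(i,h,z,31.5)[0][:2].round(1).tolist(),round(circ(i,h,z,31.5)[1],2),circ(i,h,z)[0][2].round(1)) for z in(z0-4,z0,z0+4)])
i,im=load("w8")
for z in (83,86,89): print("pad",z,plane(i,[(255.2,197)],z).round(1))
print("foot3 floor pred for z=48,50,54",proj(i,[[509.3,97,z] for z in(48,50,54)]).round(1).tolist())
g=cv2.cvtColor(im,cv2.COLOR_BGR2GRAY);x,y=396,166;roi=g[y-25:y+26,x-25:x+26];t,b=cv2.threshold(roi,0,1,cv2.THRESH_OTSU);n,l,st,ce=cv2.connectedComponentsWithStats(b.astype(np.uint8));print([(st[j].tolist(),(ce[j]+[x-25,y-25]).round(1).tolist()) for j in range(1,n) if st[j,4]>60])
```

```text
w7 60 [(88, [509.7, 97.2], np.float64(0.96), np.float64(32.5)), (92, [508.2, 97.6], np.float64(0.86), np.float64(31.9)), (96, [506.8, 98.1], np.float64(0.91), np.float64(31.4))]
w7 31 [(88, [511.0, 97.0], np.float64(0.35), np.float64(31.3)), (92, [509.1, 97.5], np.float64(0.47), np.float64(30.8)), (96, [507.3, 98.1], np.float64(0.62), np.float64(30.3))]
w4 60 [(77, [510.4, 97.2], np.float64(0.63), np.float64(32.0)), (81, [509.0, 97.7], np.float64(0.56), np.float64(31.5)), (85, [507.7, 98.1], np.float64(0.72), np.float64(31.0))]
w4 31 [(77, [511.2, 97.3], np.float64(0.27), np.float64(31.4)), (81, [509.4, 97.9], np.float64(0.33), np.float64(30.9)), (85, [507.7, 98.5], np.float64(0.47), np.float64(30.4))]
w8 29 [(88, [511.4, 98.0], np.float64(0.35), np.float64(32.6)), (92, [509.5, 95.7], np.float64(0.34), np.float64(32.1)), (96, [507.6, 93.5], np.float64(0.37), np.float64(31.6))]
w8 21 [(88, [511.7, 97.9], np.float64(0.29), np.float64(32.1)), (92, [509.9, 95.7], np.float64(0.2), np.float64(31.6)), (96, [508.1, 93.4], np.float64(0.16), np.float64(31.1))]
pad 83 [[490.3 -32.8  83. ]]
pad 86 [[489.2 -32.5  86. ]]
pad 89 [[488.2 -32.2  89. ]]
foot3 floor pred for z=48,50,54 [[388.9, 167.2], [389.7, 167.7], [391.4, 168.7]]
[([0, 0, 51, 51, 1563], [394.2, 164.9])]
```

Parallax puts the stack rim at about 89–92 mm, so it is home. The pedal pad is at about (488.5, -32.4, 89). Pressing the pedal gently.

apply_moves(plan=[0,-0.0012,0.02,0,0,0,0,0,-0.0012,0.055,0,0,0,0,0,-0.0012,0.085,0,0,0,0,0,-0.0012,0.1,0,0,0,0,0,-0.0012,0.107,0,0,0,0,0,-0.0012,0.112,0,0,0,0,0,-0.0012,0.116,0,0,0,0,0,-0.0012,0.12,0,0,0,0])

```text
clock: 21.7
ee_pos: [480.5, -31.9, 82.4]
ee_rot: [0.142, 0.99, 0.0, 0.0]
contact_force: [-0.2, -0.2, 4.0]
width: 0.1
grasp_force: 1.9
```

apply_moves(plan=[0,0,0.003,0,0,0,0,0,0,0.006,0,0,0,0,0,0,0.009,0,0,0,0,0,0,0.012,0,0,0,0,0,0,0.015,0,0,0,0,0,0,0.018,0,0,0,0,0,0,0.021,0,0,0,0,0,0,0.024,0,0,0,0])

```text
clock: 22.7
ee_pos: [479.7, -32.0, 57.7]
ee_rot: [0.142, 0.99, 0.0, -0.0]
contact_force: [-3.9, 1.0, 6.3]
width: 0.2
grasp_force: 3.0
```

apply_moves(plan=[0,0,0.003,0,0,0,0,0,0,0.006,0,0,0,0,0,0,0.009,0,0,0,0,0,0,0.011,0,0,0,0,0,0,0.013,0,0,0,0,0,0,0.014,0,0,0,0,0,0,0.015,0,0,0,0,0,0,0.016,0,0,0,0])

```text
clock: 23.7
ee_pos: [479.1, -31.8, 41.9]
ee_rot: [0.142, 0.99, 0.0, -0.001]
contact_force: [-9.3, 1.6, 18.7]
width: -0.2
grasp_force: 9.2
```

apply_moves(plan=[0,0,0.0005,0,0,0,0,0,0,0.001,0,0,0,0,0,0,0.001,0,0,0,0,0,0,0.001,0,0,0,0,0,0,0.001,0,0,0,0,0,0,0.001,0,0,0,0,0,0,0.001,0,0,0,0,0,0,0.001,0,0,0,0])

```text
clock: 24.7
ee_pos: [479.1, -31.8, 41.7]
ee_rot: [0.142, 0.99, 0.0, -0.001]
contact_force: [-12.6, 1.7, 25.0]
width: -0.1
grasp_force: 12.5
```

Run:
```python
from h import *
s=ctrl.camera_info("scene");im=ctrl.camera("scene");g=cv2.cvtColor(im,cv2.COLOR_RGB2GRAY);cv2.imwrite("pics/s_press.png",im[...,::-1])
print(np.round(ctrl.get_state()["contact_force"],1),ctrl.get_state()["ee_pos"],proj(s,[509.3,97,92]),proj(s,[478,-31,42]))
```

```text
[-13.1   1.5  24.5] [479.07897909 -31.82752536  41.64604843] [[295.39448561 193.15238762]] [[254.55863905 206.99258038]]
```

It is at the stop: 25 N and no further travel. It has held about a second, so after a brief further hold I'm raising.

apply_moves(plan=[0,0,0,0,0,0,0,0,0,0,0,0,0,0,0,0,-0.004,0,0,0,0,0,0,-0.01,0,0,0,0,0,0,-0.018,0,0,0,0,0,0,-0.026,0,0,0,0,0,0,-0.034,0,0,0,0,0,0,-0.042,0,0,0,0])

```text
clock: 25.75
ee_pos: [479.9, -32.0, 83.4]
ee_rot: [0.142, 0.99, 0.0, -0.0]
contact_force: [2.2, -1.1, 2.2]
width: -0.2
grasp_force: 1.1
```

apply_moves(plan=[0,0,-0.008,0,0,0,0,0,0,-0.018,0,0,0,0,0,0,-0.035,0,0,0,0,0,0,-0.065,0,0,0,0,0,0,-0.1,0,0,0,0,0,0,-0.118,0,0,0,0,0,0,-0.12,0,0,0,0,0,0,-0.12,0,0,0,0])

```text
clock: 26.75
ee_pos: [479.4, -31.9, 202.2]
ee_rot: [0.142, 0.99, -0.0, -0.001]
contact_force: [-0.3, -0.1, -0.2]
width: 0.0
grasp_force: 0.0
```

```bash
python3 w.py w9
python3 - <<'E'
from rim import *
i,im=load("w9")
g=cv2.cvtColor(im,cv2.COLOR_BGR2GRAY);p=proj(i,[488.5,-32.4,89])[0]
n,l,st,ce=cv2.connectedComponentsWithStats((g<60).astype(np.uint8));x,y=p.round().astype(int);k=l[y,x];print("pad",k,st[k],ce[k].round(1),"pred",p.round(1),"at stop",proj(i,[477.5,-30.5,42]).round(1))
c=proj(i,[509.5,97,91])[0];h=blob2(im,c,46,lambda e:e[0]>c[0]+15);print([(z,circ(i,h,z,31.5)[0][:2].round(1).tolist(),round(circ(i,h,z,31.5)[1],2)) for z in(86,88,92,96)])
# change of the bystanders: before/after images of the top camera
b=cv2.imread("pics/top0.png");a=ctrl.camera("top")[...,::-1];cv2.imwrite("pics/top9.png",a)
d=(cv2.GaussianBlur(cv2.absdiff(a,b),(5,5),0).max(2)>35).astype(np.uint8);n,l,st,ce=cv2.connectedComponentsWithStats(d)
print([(st[j].tolist()) for j in range(1,n) if st[j,4]>25])
E
```

```text
[479.4 -31.9 202.2] [ 1.424e-01  9.898e-01 -1.000e-04 -7.000e-04] [-0.3 -0.1 -0.2] 0.03709357934464745 26.75
[[610.  52.]
 [566. 211.]
 [394. 166.]]
pad 7 [ 224  170   65   57 3214] [257.9 197.6] pred [257.9 198. ] at stop [[256.3 171.2]]
[(86, [512.4, 98.9], np.float64(0.27)), (88, [511.5, 97.8], np.float64(0.3)), (92, [509.7, 95.5], np.float64(0.34)), (96, [507.8, 93.3], np.float64(0.29))]
[[183, 60, 9, 8, 57], [202, 60, 9, 5, 35], [241, 75, 10, 5, 34], [234, 78, 96, 298, 11983], [203, 103, 26, 27, 377], [141, 138, 16, 10, 92], [202, 160, 13, 12, 44], [121, 191, 16, 11, 90], [239, 211, 12, 104, 780], [234, 216, 5, 9, 32], [0, 300, 4, 10, 28], [0, 333, 219, 51, 4938], [236, 358, 10, 6, 41], [247, 368, 29, 16, 270]]
```

Run:
```python
from h import *
a=ctrl.camera("scene")[...,::-1];b=cv2.imread("pics/scene0.png");p=cv2.imread("pics/s_press.png")
for n,m in(("before",b),("pressed",p),("now",a)):
    h=cv2.cvtColor(m,cv2.COLOR_BGR2HSV)[155:185,285:325];k=((h[...,0]>15)&(h[...,0]<45)&(h[...,1]>15)&(h[...,2]>120)).astype(np.uint8)
    M=cv2.moments(k,True);print(n,M["m00"],M["m10"]/max(M["m00"],1),M["m01"]/max(M["m00"],1))
b=cv2.imread("pics/top0.png");a=cv2.imread("pics/top9.png")
for m in(b,a): print(m[106:126:4,205:229:4].mean(2).round().tolist())
```

```text
before 0.0 0.0 0.0
pressed 0.0 0.0 0.0
now 0.0 0.0 0.0
[[91.0, 87.0, 91.0, 90.0, 107.0, 126.0], [88.0, 85.0, 88.0, 87.0, 89.0, 94.0], [102.0, 86.0, 89.0, 88.0, 90.0, 90.0], [89.0, 98.0, 120.0, 88.0, 87.0, 99.0], [90.0, 106.0, 61.0, 72.0, 77.0, 81.0]]
[[143.0, 144.0, 144.0, 145.0, 157.0, 147.0], [143.0, 142.0, 139.0, 141.0, 144.0, 140.0], [100.0, 143.0, 140.0, 140.0, 143.0, 141.0], [89.0, 99.0, 130.0, 142.0, 141.0, 140.0], [90.0, 106.0, 63.0, 117.0, 118.0, 94.0]]
```

The press pad is back where it started; only the shading on it changed. The pedal is up and the stack is seated. Handing in.

```bash
python3 -c "
from rig import ctrl
print(ctrl.sign_off())"
```

```text
the job is handed in; nothing more can be done
None
```

I nested both moulds home in the one on the press bed, pressed the pedal to its stop for about a second, let it spring back up, and handed the job in at about 27 s of the 72 s allowed.

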